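# Take a freshly varnished drawer knob off its drying stand with tongs

### The job

The wooden drawer knob under the ring-ended keeper of the drying stand is freshly varnished and must not be touched by the robot itself. Throw the stand's lever into the notch marked by the pin, which swings the keeper clear; then pick up the tongs from their rest, close them on that knob and lift it upright so that its foot is at least 12 cm above the counter. Finish while holding it still there in the tongs, with the lever left in its notch and everything else on the counter left alone.

Things in the scene. Friction and masses are not known exactly. Their poses are not given: they have to be found in the camera images.
- stand: Drying stand, fixed: grey plate 12 mm thick, x -80 to +110, y -100 to +160 mm about its origin, which is on the counter; z up, -x side more or less towards the robot. Two nests (rings of 16 mm inner radius, 4 mm high) hold knobs at (20, -40) and (85, -40) mm. A notched steel quadrant, 45-74 mm from the pivot, top 46 mm above the counter, lies under the lever's handle end.
- lever (a joint): Lever angle, rad, about its upright pivot: grows counter-clockwise from above, 0 to 1.5, starts at 0 to 0.12. Notches at 0, 0.6 and 1.2; 1.2 is the marked one. They are only seen: no click or stop there, friction (2 N at the handle) keeps the lever where it is left. A straight bar, top 61 mm above the counter: at 0 its handle points along the stand's +y, the keeper along -y.
- lever_grip (a point): Point on the axis of the lever's handle, an upright black plastic cylinder 18 mm in diameter, reaching from 60 to 102 mm above the counter, 100 mm from the pivot. The point is 86 mm above the counter.
- pivot (a point): On the lever's vertical turning axis, at (20, 50) mm of the stand, 56 mm above the counter. The keeper is a wire ring, 34 mm outer diameter, 90 mm from the pivot on the end away from the handle; its underside is 53 mm above the counter, 3 mm above the knob. With the lever at 1.2 it points mostly along the stand's +x, clear of the knob.
- notch (a point): Where lever_grip is (seen from above) when the lever is in the marked notch, 90 mm above the counter. The mark is a dark upright pin, 10 mm thick, its top 47 mm above the counter, 80 mm from the pivot, just outside that notch.
- nest (a point): Centre of the nest under the keeper, on the plate, 12 mm above the counter: the start place of the knob's foot.
- knob: The drawer knob to take, plain pale wood, the one nearer to the robot's side of the stand, under the keeper; 38 mm tall: foot 26 mm diameter and 6 mm high, stem 18 mm diameter, round head 34 mm diameter from 20 to 38 mm above its underside. About 35 g. Origin at the centre of its underside, z up.
- tongs: Steel sprung tongs with black rubber grips, level on a wooden rest; 210 mm long, 20 mm tall, about 0.14 kg. Origin on the midline at mid-grip, at the underside (25 mm up on the rest); x to the jaws, y across (closing), z up. Grips run x -28 to +28 mm; outer faces 51 mm apart open, about 38 with the knob held, with 4 mm raised stops at both ends, 42 mm apart. Hinge head at x -104 to -84 mm.
- tongs_left (a joint): Closing angle of each arm, rad: 0 open, about 0.073 holding the knob's head, 0.15 shut; both arms move alike. Squeezing the grips from above closes them; the spring pushes each finger with about 10 N open, 15 N with the knob held. Fingers 47 mm apart already carry the tongs with the jaws 52 mm apart; squeezing on with 40 N pinches the knob firmly.
- jaw (a point): Midline point between the jaws where the knob should sit, 83 mm ahead of the tongs' origin, at half height (10 mm above the underside); shares the tongs' axes. The jaws are flat plates 20 mm tall, x = 58 to 98 mm from the tongs' origin; open, their inner faces are about 60 mm apart.
- tongs_rest: Wooden rest of the tongs, fixed: two cross bars 18 mm wide and 25 mm high at 62 mm before and behind its origin (on the counter), 120 and 90 mm long, joined by a strip 20 mm wide and 8 mm high. The tongs' grips are free between the bars.
- other_knob: The same sort of knob in the second nest of the stand, 65 mm beyond the first along the stand's +x: to be left alone. Origin at its underside.
- tin: Tin, 74 mm diameter, 90 mm tall, beyond the tongs; leave alone.
- roller: Small grey paint roller sleeve lying down, 100 mm long, 35 mm diameter; leave alone.
- brush: Paint brush lying down to the left; leave alone.
- nozzle_bin: Low blue bin of nozzles, 120 x 100 x 50 mm, to the right of the tongs; leave alone.

How it is judged:
By the outcome, as a careful person would: the job done as asked, in the order asked, and still so for the second after the job is handed in, while the arm keeps its last pose, push and grip.
It also fails if it takes over 58 s, if anything falls off the work surface, if the arm or the gripper's body presses on something with over 40 N, if the wrist force passes 120 N, or if a joint passes its speed limit or range.

### The arm

A 7-joint arm with a two-finger parallel gripper is mounted at the origin on the work surface. World frame = base frame: x ahead of the robot, y to its left, z up, the work surface at z = 0. Lengths are in m, angles in rad, forces in N, time in s.
With the tool pointing down it reaches from about 0.35 to 0.9 m from the base axis. Payload 19.9 kg.
Tool frame: the origin (TCP) lies between the finger pads; the fingertips stand 25 mm ahead of it and the grasp point (between the pads) lies 6 mm ahead of it; z points along the fingers, y is the line along which they close (so a half turn about z gives the same grasp; the last joint's range is limited). The gripper opens to 94 mm and grips with 3 to 60 N. Pads are 16 mm wide; open, the fingers measure 119 mm over their backs; the gripper's body (75 mm by 177 mm) begins 78 mm behind the grasp point.
Start: joints at [-1.181, 0.417, -0.01, 1.614, 0.005, 1.111, -0.053], TCP at [0.262, 0.568, 0.23] pointing down, gripper open.
Joint ranges: [-2.81, 2.81], [-0.39, 2.02], [-1.27, 1.25], [0.06, 2.57], [-1.19, 4.33], [0.19, 2], [-2.82, 2.82]. Speed limits (rad/s): [1.89, 1.89, 2.39, 2.39, 3.01, 3.01, 3.01].

### API

Orientations are given as a rotation vector (axis times angle).
In Python, from plant import robot gives the robot as it stands.
- The arm moves only by the tool inch_along, called as a command line: name --pt "numbers of a row" for each row, then --argument value for the rest. Schema: {"type":"object","properties":{"moves":{"type":"string"},"aperture":{"type":"number"},"grip_n":{"type":"number"},"only":{"type":"string"},"quiet":{"type":"boolean"},"lines":{"type":"string"}},"required":["moves"],"additionalProperties":false}. moves is a string of 1 to 20 rows, parted by a bar, with the numbers parted by spaces; each row has 6 numbers: dx, dy, dz in shares of 800 mm (1.0 is 800 mm), then a rotation vector rx, ry, rz in fractions of the full range, 1 being 2 pi rad; each row is the pose to reach, as a shift and turn from the pose commanded when the call began, along the tool's axes at that moment; what a row does not reach only later rows make up. A row lasts 1/10 s, in which the tool goes at most 0.05 m and 0.15 rad, less where a joint would pass 70% of its speed; a pose out of reach is approached as far as the arm can. aperture is the finger opening in m, set as the call begins (left out keeps the last). The fingers move at their own pace and stop on an object; grip_n is the grip in N (left out, the last holds). Time passes only in rows, so rows that do not move let the fingers close. The tool returns the time, the measured TCP pose, the force, the opening and the grip force at its end. only (a regular expression) keeps the lines of the reply that match it, lines (a string "A,B") keeps lines A to B, and quiet returns only ok. A shift or turn number past 1, either way, is cut back to 1. Input that does not fit is refused with a message, and nothing moves.
- robot.observe(): the state, without advancing time (a new reading comes with each control period).
- robot.get_image(name): name is "scene" or "top" or "wrist"; returns (picture, depth): 384x512x3 uint8, red, green, blue; 384x512 float32, m along the optical axis (not along the pixel's ray), 0 where there is no reading.
- robot.calibration(name): a dict with "fx", "fy", "cx", "cy" (pixels), "extrinsics" (4x4, takes a point from camera to world coordinates); the wrist camera has in their place "tool_from_camera" (4x4, takes a point from camera to tool coordinates, whose origin is the TCP and whose axes are the flange's). Camera axes: x right, y down, z forward; pixel columns grow to the right and rows downward; lengths in m; the calibration is good to about 2 mm. The wrist camera is an equidistant fisheye: a pixel r from the principal point sees the ray r / f radians off the axis. A picture is of the moment at which its call begins: read the wrist's pose just before it. calibration takes no time and is no camera call.
- robot.hand_in(): hands the job in; it is judged then, once.
The state is a dict: "time_s": time; "joint_positions": joint angles; "qvel": joint speeds; "joint_torque": joint torques, N m; "tool_pos": TCP position; "eef_rot": TCP orientation; "ft_force": force on the tool from outside, world axes, zero at the start; "moment": the same for the moment, N m; "opening": finger opening in m; "grasp_force": force on a finger pad.
Only numpy, scipy, OpenCV 4.12 (cv2) and the standard library are available. Lean on these libraries where they do the work, as an engineer would, in place of code of your own. Each camera call takes 0.05 s, during which the arm holds its last target. There are 200 camera calls.

## Working session

There is one attempt and no reset: what is moved stays moved. The work goes in short steps, Python scripts to look and compute and a tool call to move; the robot and the scene stay as the last step left them, time stands still between calls to the robot, and variables do not carry over. Pictures are saved under pics/ and viewed, at most 10 in all, crops included, and the job is handed in when it is done.

```bash
ls; mkdir -p pics; python3 - <<'E'
from plant import robot
import cv2,numpy as np
s=robot.observe();print(s)
for n in("top","scene"):
    p,d=robot.get_image(n);cv2.imwrite(f"pics/{n}0.png",p[:,:,::-1]);np.save(f"pics/{n}0.npy",d)
    print(n,robot.calibration(n))
print(robot.calibration("wrist"))
E
```

```text
pics
plant.py
{'time_s': 0.0, 'joint_positions': array([-1.18047698,  0.41796157, -0.01033293,  1.61417456,  0.00469469,
        1.11071163, -0.05298832]), 'qvel': array([-0.00025899,  0.00211441,  0.00143933, -0.00154067, -0.00039214,
        0.00090355, -0.00138376]), 'joint_torque': array([-8.92248299e-04, -8.51236367e+01,  6.38117362e-01, -4.25994194e+01,
       -4.88870067e-02,  1.87725155e-02,  9.58549140e-05]), 'tool_pos': array([0.26142204, 0.56731124, 0.22983271]), 'eef_rot': array([-6.72932728e-01, -3.06847996e+00,  1.91035265e-03]), 'ft_force': array([ 0.92701975,  0.19294596, -0.45686668]), 'moment': array([ 0.02081051, -0.00406408, -0.00372306]), 'grasp_force': 0.0, 'opening': 0.0941948014276011}
top {'fx': 470.8028638921684, 'fy': 470.8028638921684, 'cx': 246.44322405836175, 'cy': 191.45455543696173, 'extrinsics': array([[ 0.00442273, -0.99822848,  0.05933239,  0.45091147],
       [-0.99990637, -0.00518292, -0.01266466, -0.00245868],
       [ 0.01294974, -0.05927082, -0.99815794,  1.69401354],
       [ 0.        ,  0.        ,  0.        ,  1.        ]])}
scene {'fx': 436.4946357200439, 'fy': 436.4946357200439, 'cx': 252.30076317978842, 'cy': 188.37192865466082, 'extrinsics': array([[-0.13931095,  0.61037037, -0.7797695 ,  1.45184177],
       [ 0.99016275,  0.07548729, -0.11781085,  0.13337375],
       [-0.01304557, -0.78851106, -0.61488221,  0.79462398],
       [ 0.        ,  0.        ,  0.        ,  1.        ]])}
{'fx': 297.3186396354542, 'fy': 297.3186396354542, 'cx': 259.24513810023115, 'cy': 193.3376643609778, 'tool_from_camera': array([[-8.05459698e-04, -9.59004795e-01, -2.83388699e-01,
         8.24520823e-02],
       [ 9.99999533e-01, -9.23730074e-04,  2.83717198e-04,
        -4.17036113e-04],
       [-5.33860817e-04, -2.83388338e-01,  9.59005091e-01,
        -1.54362264e-01],
       [ 0.00000000e+00,  0.00000000e+00,  0.00000000e+00,
         1.00000000e+00]])}
```

View pics/top0.png

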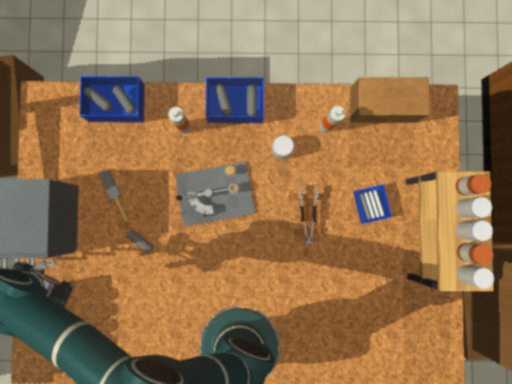

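View pics/scene0.png

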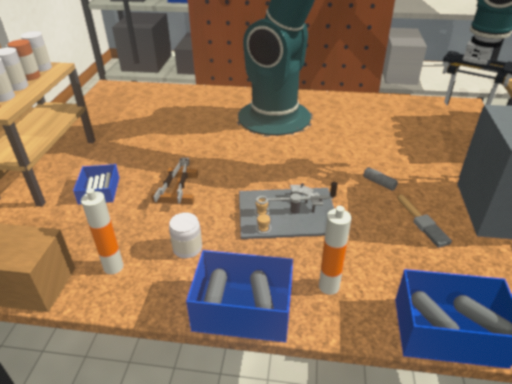

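The top view shows the stand centred near (216,194), with its handle at about (182,200) and its keeper at about (232,186). The tongs lie at about (310,213), jaws up and hinge at about (309,240). The scene view agrees. Next I'll get coarse positions, then look closer with the wrist camera.

```bash
cat > h.py <<'E'
from plant import robot
import cv2,numpy as np
from scipy.spatial.transform import Rotation as R
def topray(px,z,n="top"):
    c=robot.calibration(n);E=c["extrinsics"]
    px=np.atleast_2d(px).astype(float)
    d=np.c_[(px[:,0]-c["cx"])/c["fx"],(px[:,1]-c["cy"])/c["fy"],np.ones(len(px))]@E[:3,:3].T
    return E[:3,3]+d*((z-E[2,3])/d[:,2])[:,None]
def tool():
    s=robot.observe();T=np.eye(4);T[:3,:3]=R.from_rotvec(s["eef_rot"]).as_matrix();T[:3,3]=s["tool_pos"];return T
def wristray(px,z,T):
    c=robot.calibration("wrist");E=T@c["tool_from_camera"]
    px=np.atleast_2d(px).astype(float)-[c["cx"],c["cy"]]
    r=np.hypot(*px.T);th=r/c["fx"];s=np.sin(th)/np.maximum(r,1e-9)
    d=np.c_[px*s[:,None],np.cos(th)]@E[:3,:3].T
    return E[:3,3]+d*((z-E[2,3])/d[:,2])[:,None]
def wristproj(P,T):
    c=robot.calibration("wrist");E=np.linalg.inv(T@c["tool_from_camera"])
    P=np.atleast_2d(P)@E[:3,:3].T+E[:3,3];rho=np.hypot(P[:,0],P[:,1]);th=np.arctan2(rho,P[:,2])
    return P[:,:2]/rho[:,None]*(th*c["fx"])[:,None]+[c["cx"],c["cy"]]
def rows(target_pos,rotm,T):
    "shift+rotvec in tool axes"
    return T[:3,:3].T@(np.array(target_pos)-T[:3,3]),R.from_matrix(T[:3,:3].T@rotm).as_rotvec()
E
python3 - <<'E'
from h import *
d=np.load("pics/top0.npy");p=cv2.imread("pics/top0.png")
g=p.max(2).astype(int)-p.min(2)
m=((g<25)&(p.max(2)<140)).astype(np.uint8);m[:, :160]=0;m[:,270:]=0;m[:150]=0;m[235:]=0
m=cv2.morphologyEx(m,cv2.MORPH_CLOSE,np.ones((9,9)))
k,l,st,_=cv2.connectedComponentsWithStats(m);i=1+st[1:,4].argmax()
r=cv2.minAreaRect(np.argwhere(l==i)[:,::-1].astype(np.float32));b=cv2.boxPoints(r);print(b);print(topray(b,.012).round(4))
print("handle",topray([182,203],.1),"jaws",topray([[300,188],[317,188],[309,240]],.035))
T=tool();print(T.round(3))
s=[[-.5,0]]
E
```

```text
[[173.72403 174.78769]
 [245.29535 161.60349]
 [254.63025 212.27863]
 [183.05893 225.46283]]
[[ 0.6093  0.2368  0.012 ]
 [ 0.6583 -0.0192  0.012 ]
 [ 0.4766 -0.0534  0.012 ]
 [ 0.4285  0.2012  0.012 ]]
handle [[0.50542711 0.19504497 0.1       ]] jaws [[ 0.56275037 -0.21290112  0.035     ]
 [ 0.56306895 -0.27315257  0.035     ]
 [ 0.37973982 -0.2441568   0.035     ]]
[[-0.908  0.418 -0.     0.261]
 [ 0.418  0.908 -0.001  0.567]
 [-0.    -0.001 -1.     0.23 ]
 [ 0.     0.     0.     1.   ]]
```

The manual's scale: shifts go in shares of 800 mm and turns go in shares of 2 pi rad. Converting my numbers, -0.386 m / 0.8 = -0.4825, -0.336 m / 0.8 = -0.42, -0.43 rad / 6.2832 = -0.0684.

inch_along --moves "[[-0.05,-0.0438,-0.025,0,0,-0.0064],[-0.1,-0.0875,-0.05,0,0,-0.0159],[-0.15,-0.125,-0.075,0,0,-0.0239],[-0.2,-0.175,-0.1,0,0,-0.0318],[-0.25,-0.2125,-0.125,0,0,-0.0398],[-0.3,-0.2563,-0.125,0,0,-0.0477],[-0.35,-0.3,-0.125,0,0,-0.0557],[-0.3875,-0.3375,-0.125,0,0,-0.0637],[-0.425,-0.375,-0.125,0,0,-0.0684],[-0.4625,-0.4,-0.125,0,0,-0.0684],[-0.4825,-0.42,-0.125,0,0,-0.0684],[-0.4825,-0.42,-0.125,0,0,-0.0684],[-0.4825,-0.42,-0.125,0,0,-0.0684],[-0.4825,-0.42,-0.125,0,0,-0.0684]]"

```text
refused: moves: the value is not of type 'string' (schema: type "string"). Nothing was moved.
```

Nothing moved. I misread the format; it is rows parted by a bar, with the numbers parted by spaces. Resending.

inch_along --moves "-0.05 -0.0438 -0.025 0 0 -0.0064 | -0.1 -0.0875 -0.05 0 0 -0.0159 | -0.15 -0.125 -0.075 0 0 -0.0239 | -0.2 -0.175 -0.1 0 0 -0.0318 | -0.25 -0.2125 -0.125 0 0 -0.0398 | -0.3 -0.2563 -0.125 0 0 -0.0477 | -0.35 -0.3 -0.125 0 0 -0.0557 | -0.3875 -0.3375 -0.125 0 0 -0.0637 | -0.425 -0.375 -0.125 0 0 -0.0684 | -0.4625 -0.4 -0.125 0 0 -0.0684 | -0.4825 -0.42 -0.125 0 0 -0.0684 | -0.4825 -0.42 -0.125 0 0 -0.0684 | -0.4825 -0.42 -0.125 0 0 -0.0684 | -0.4825 -0.42 -0.125 0 0 -0.0684"

```text
time_s: 1.5
tool_pos: [0.4711, 0.1019, 0.3303]
eef_rot: [-0.001, -3.141, -0.0]
ft_force: [-0.3, 0.3, -0.4]
opening: 0.0939
grasp_force: 0.0
```

```bash
python3 - <<'E'
from h import *
T=tool();np.save("pics/Tw1.npy",T);print(T.round(3))
p,d=robot.get_image("wrist");cv2.imwrite("pics/w1.png",p[:,:,::-1]);np.save("pics/w1.npy",d)
cv2.imwrite("pics/w1b.png",cv2.resize(p[:,:,::-1],(800,600),interpolation=cv2.INTER_CUBIC))
E
```

```text
[[-1.     0.    -0.     0.471]
 [ 0.     1.     0.     0.102]
 [ 0.     0.    -1.     0.33 ]
 [ 0.     0.     0.     1.   ]]
```

View pics/w1b.png

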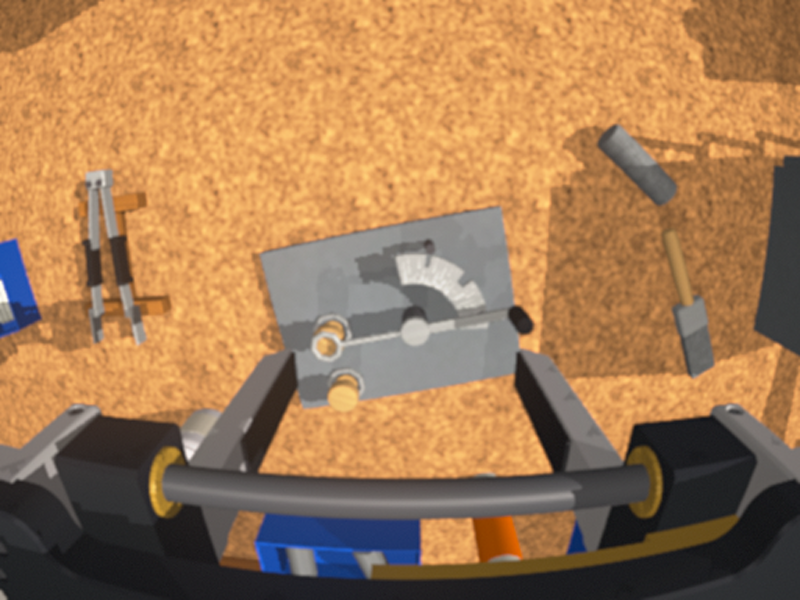

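The wrist view (800 px wide) shows the plate corners at about (262,253), (500,208), (522,372) and (303,407). The pivot is at (414,328), ring at (326,345), pin top at (429,243) and handle at about (520,320). The tongs at the left have their hinge at (98,178) and jaw tips at (98,342) and (139,342).

```bash
cat > fit.py <<'E'
from h import *
T=np.load("pics/Tw1.npy");k=512/800
# stand points: local xyz -> picked px
L=np.array([[-.08,-.1,.012],[-.08,.16,.012],[.11,-.1,.012]]);px=np.array([[262,253],[500,208],[303,407]])*k
W=np.array([wristray(p,z,T)[0] for p,z in zip(px,L[:,2])])
a=L[:,:2]-L[:,:2].mean(0);b=W[:,:2]-W[:,:2].mean(0)
yaw=np.arctan2((a[:,0]*b[:,1]-a[:,1]*b[:,0]).sum(),(a*b).sum())
Rm=np.array([[np.cos(yaw),-np.sin(yaw)],[np.sin(yaw),np.cos(yaw)]])
o=W[:,:2].mean(0)-Rm@L[:,:2].mean(0)
S=lambda x,y:o+Rm@np.array([x,y])
E
python3 - <<'E'
from fit import *
print("yaw",yaw,"o",o,"resid",np.linalg.norm((Rm@L[:,:2].T).T+o-W[:,:2],axis=1))
pv=S(.02,.05);print("pivot",pv,wristray(np.array([414,330])*k,.063,T))
pd=S(.02+.08*-np.sin(1.2),.05+.08*np.cos(1.2));print("pin pred",pd,"seen",wristray(np.array([429,243])*k,.047,T))
print("nest",S(.02,-.04))
r=wristray(np.array([326,345])*k,.055,T)[0,:2];print("ring",r)
v=pv-r;th=np.arctan2(v[1],v[0])-np.pi/2-yaw;print("lever from ring",th,np.hypot(*v))
for px in([523,323],[520,320],[513,311]):
  h=wristray(np.array(px)*k,.102,T)[0,:2];print("handle",h,np.hypot(*(h-pv)),np.arctan2(*(h-pv)[::-1])-np.pi/2-yaw)
h=np.array([.55,.15])
for q in (0,th,.06,1.2):
  g=S(.02-.1*np.sin(q),.05+.1*np.cos(q));print(q,"grip",g,"px top",wristproj([*g,.102],T)/k)
for n,z in(((98,342),.045),((139,342),.045),((98,178),.045),((91,283),.045),((124,283),.045)):print("tongs",wristray(np.array(n)*k,z,T))
# candidate crop of w1
p=cv2.imread("pics/w1.png");a=cv2.resize(p[100:260,40:350],(800,413),interpolation=cv2.INTER_CUBIC)
for q in(0,.1,1.2):
  g=S(.02-.1*np.sin(q),.05+.1*np.cos(q));u=(wristproj([*g,.102],T)[0]-[40,100])*800/310;cv2.circle(a,tuple(int(x) for x in u),2,(0,0,255),-1)
for P in([*S(.02,.05),.061],[*S(.02-.08*np.sin(1.2),.05+.08*np.cos(1.2)),.047],[*S(.02,-.04),.05]):
  u=(wristproj(P,T)[0]-[40,100])*800/310;cv2.circle(a,tuple(int(x) for x in u),2,(255,0,255),-1)
cv2.imwrite("pics/c1.png",a)
E
```

```text
yaw 0.17904946210901307 o [0.53321338 0.05900975] resid [0.00275797 0.00345673 0.00247617]
pivot [0.54398894 0.11177231] [[0.54111243 0.10991601 0.063     ]]
pin pred [0.46545511 0.12701823] seen [[0.45908539 0.12419713 0.047     ]]
nest [0.56001742 0.0232111 ]
ring [0.56022538 0.02185575]
lever from ring -0.00040223943585382393 0.09137072141019328
handle [0.52105889 0.20635352] 0.09732108105323654 0.05879911314548991
handle [0.51821506 0.20334965] 0.09513517910644037 0.09529756439613268
handle [0.50980512 0.19631073] 0.09118814506431605 0.20520843982986148
0 grip [0.52617951 0.21017365] px top [[526.64243969 328.3682588 ]]
-0.00040223943585382393 grip [0.52621909 0.2101808 ] px top [[526.64651635 328.40979049]]
0.06 grip [0.52031101 0.20892865] px top [[525.83045512 322.18116244]]
1.2 grip [0.44582165 0.13082971] px top [[440.41625191 237.83902589]]
tongs [[ 0.56785009 -0.26744858  0.045     ]]
tongs [[ 0.56570287 -0.20398866  0.045     ]]
tongs [[ 0.37657386 -0.23397604  0.045     ]]
tongs [[ 0.49489785 -0.26147946  0.045     ]]
tongs [[ 0.49579226 -0.21158975  0.045     ]]
```

View pics/c1.png

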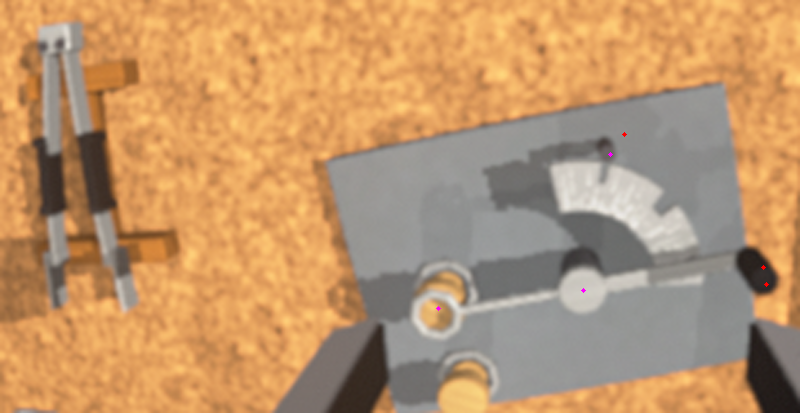

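The projected model points agree with the crop. The pivot, ring and pin match, and the handle top at (765,281) puts the lever at about 0.03. Next I'll grasp the handle with the fingers closing tangentially.

Scaled: 0.238 m / 0.8 = 0.2975, 0.12 m / 0.8 = 0.15, 1.36 rad / 6.2832 = 0.2165.

inch_along --moves "-0.0063 0.0125 0.025 0 0 0.0223 | -0.0125 0.025 0.05 0 0 0.0446 | -0.025 0.05 0.075 0 0 0.0668 | -0.0375 0.075 0.1 0 0 0.0891 | -0.05 0.1 0.125 0 0 0.1114 | -0.0663 0.125 0.15 0 0 0.1337 | -0.0663 0.1338 0.1625 0 0 0.156 | -0.0663 0.1338 0.175 0 0 0.1783 | -0.0663 0.1338 0.2 0 0 0.1974 | -0.0663 0.1338 0.225 0 0 0.2165 | -0.0663 0.1338 0.25 0 0 0.2165 | -0.0663 0.1338 0.275 0 0 0.2165 | -0.0663 0.1338 0.2975 0 0 0.2165 | -0.0663 0.1338 0.2975 0 0 0.2165 | -0.0663 0.1338 0.2975 0 0 0.2165"

```text
time_s: 3.05
tool_pos: [0.5245, 0.2084, 0.0928]
eef_rot: [-1.976, -2.442, 0.001]
ft_force: [-0.3, 0.7, 0.3]
opening: 0.0939
grasp_force: 0.0
```

inch_along --moves "0 0 0 0 0 0 | 0 0 0 0 0 0 | 0 0 0 0 0 0 | 0 0 0 0 0 0 | 0 0 0 0 0 0 | 0 0 0 0 0 0 | 0 0 0 0 0 0 | 0 0 0 0 0 0" --aperture 0.01 --grip_n 15

```text
time_s: 3.85
tool_pos: [0.5247, 0.2078, 0.0925]
eef_rot: [1.978, 2.441, -0.0]
ft_force: [-0.3, -0.1, -0.0]
opening: 0.0336
grasp_force: 0.0
```

```bash
python3 - <<'E'
from h import *
T=tool();print(T.round(4),robot.observe()["joint_positions"].round(2))
p,d=robot.get_image("wrist");cv2.imwrite("pics/w2.png",p[:,:,::-1])
E
```

```text
[[-2.074e-01  9.782e-01 -0.000e+00  5.247e-01]
 [ 9.782e-01  2.074e-01 -1.000e-04  2.078e-01]
 [-1.000e-04 -0.000e+00 -1.000e+00  9.250e-02]
 [ 0.000e+00  0.000e+00  0.000e+00  1.000e+00]] [-0.73  0.51  0.37  1.89 -0.25  0.79 -0.01]
```

View pics/w2.png

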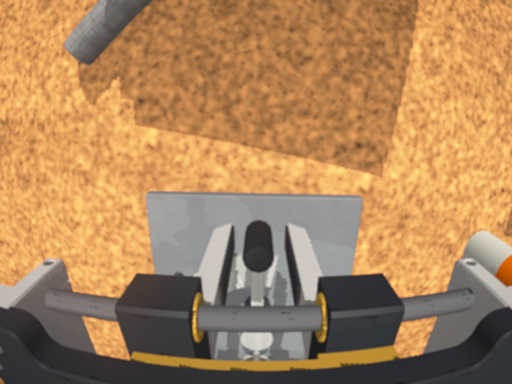

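The handle at (258,245) sits between the pads, which are still closing. I'll finish the close.

inch_along --moves "0 0 0 0 0 0 | 0 0 0 0 0 0 | 0 0 0 0 0 0 | 0 0 0 0 0 0 | 0 0 0 0 0 0" --aperture 0.01 --grip_n 15

```text
time_s: 4.4
tool_pos: [0.5246, 0.2078, 0.0924]
eef_rot: [-1.977, -2.441, 0.0]
ft_force: [-3.1, -1.0, 0.7]
opening: 0.018
grasp_force: 15.0
```

```bash
python3 - <<'E'
from fit import *
Tn=tool();pv=S(.02,.05);v=Tn[:2,3]-pv
q0=np.arctan2(v[1],v[0])-np.pi/2-yaw;print("lever",q0,"rad",np.hypot(*v))
# refined: keep gripped radius, target lever 1.2
for q in np.linspace(q0,1.2,9):
    a=q-q0;c=pv+R.from_euler('z',a).as_matrix()[:2,:2]@v
    print((Tn[:2,:2].T@(c-Tn[:2,3])).round(4),-round(a,3), c.round(4))
E
```

```text
lever 0.021655734119887332 rad 0.09702878531020837
[0. 0.] -0.0 [0.5246 0.2078]
[-0.0009 -0.0142] -0.147 [0.5108 0.2039]
[-0.0039 -0.0282] -0.295 [0.4978 0.1981]
[-0.009  -0.0416] -0.442 [0.4858 0.1904]
[-0.0159 -0.0541] -0.589 [0.475 0.181]
[-0.0246 -0.0654] -0.736 [0.4657 0.1702]
[-0.0348 -0.0753] -0.884 [0.4581 0.1581]
[-0.0464 -0.0836] -1.031 [0.4524 0.145 ]
[-0.0591 -0.0902] -1.178 [0.4486 0.1312]
```

Scaled: -0.0902 m / 0.8 = -0.1128, -0.0836 m / 0.8 = -0.1045, -1.178 rad / 6.2832 = -0.1875.

inch_along --moves "-0.0011 -0.0178 0 0 0 -0.0234 | -0.0049 -0.0353 0 0 0 -0.047 | -0.0113 -0.052 0 0 0 -0.0703 | -0.0199 -0.0676 0 0 0 -0.0937 | -0.0308 -0.0818 0 0 0 -0.1171 | -0.0435 -0.0941 0 0 0 -0.1407 | -0.058 -0.1045 0 0 0 -0.1641 | -0.0739 -0.1128 0 0 0 -0.1875 | -0.0739 -0.1128 0 0 0 -0.1875 | -0.0739 -0.1128 0 0 0 -0.1875 | -0.0739 -0.1128 0 0 0 -0.1875"

```text
time_s: 5.5
tool_pos: [0.4471, 0.1311, 0.0922]
eef_rot: [-0.288, -3.125, 0.001]
ft_force: [-13.3, 0.3, 9.2]
opening: 0.0181
grasp_force: 15.0
```

```bash
python3 - <<'E'
from fit import *
Tn=tool();pv=S(.02,.05);v=Tn[:2,3]-pv
print("lever",np.arctan2(v[1],v[0])-np.pi/2-yaw,np.hypot(*v),Tn[:3,3])
E
```

```text
lever 1.1958750534859242 0.09879837842419073 [0.44714273 0.1311195  0.0922388 ]
```

Scaled: -0.22 m / 0.8 = -0.275, -0.2 m / 0.8 = -0.25.

inch_along --moves "0 0 0 0 0 0 | 0 0 0 0 0 0 | 0 0 0 0 0 0 | 0 0 -0.05 0 0 0 | 0 0 -0.1 0 0 0 | 0 0 -0.15 0 0 0 | 0 0 -0.2 0 0 0 | -0.025 0 -0.25 0 0 0 | -0.05 0 -0.275 0 0 0 | -0.0625 0 -0.275 0 0 0 | -0.0625 0 -0.275 0 0 0 | -0.0625 0 -0.275 0 0 0" --aperture 0.07

```text
time_s: 6.7
tool_pos: [0.4971, 0.1221, 0.3112]
eef_rot: [-0.288, -3.126, 0.001]
ft_force: [-0.1, -0.1, -0.5]
opening: 0.0698
grasp_force: 0.0
```

```bash
python3 - <<'E'
from fit import *
T=tool();np.save("pics/Tw3.npy",T);print(T.round(3))
p,d=robot.get_image("wrist");p=p[:,:,::-1];cv2.imwrite("pics/w3.png",p);np.save("pics/w3.npy",d)
c=wristproj([*S(.02,.05),.05],T)[0].astype(int);y0=max(c[1]-85,0);x0=c[0]-100
a=cv2.resize(p[y0:y0+150,x0:x0+200],(800,600),interpolation=cv2.INTER_CUBIC);print(x0,y0)
for P in([*S(.02,.05),.061],[*S(.02-.08*np.sin(1.2),.05+.08*np.cos(1.2)),.047],[*S(.02-.1*np.sin(1.2),.05+.1*np.cos(1.2)),.102],[*S(.02,-.04),.05],[*S(-.08,-.1),.012],[*S(-.08,.16),.012]):
  u=(wristproj(P,T)[0]-[x0,y0])*4;cv2.circle(a,tuple(int(x) for x in u),3,(0,0,255),-1)
cv2.imwrite("pics/c3.png",a)
E
```

```text
[[-0.983  0.183 -0.002  0.497]
 [ 0.183  0.983 -0.001  0.122]
 [ 0.002 -0.001 -1.     0.311]
 [ 0.     0.     0.     1.   ]]
158 113
```

View pics/c3.png

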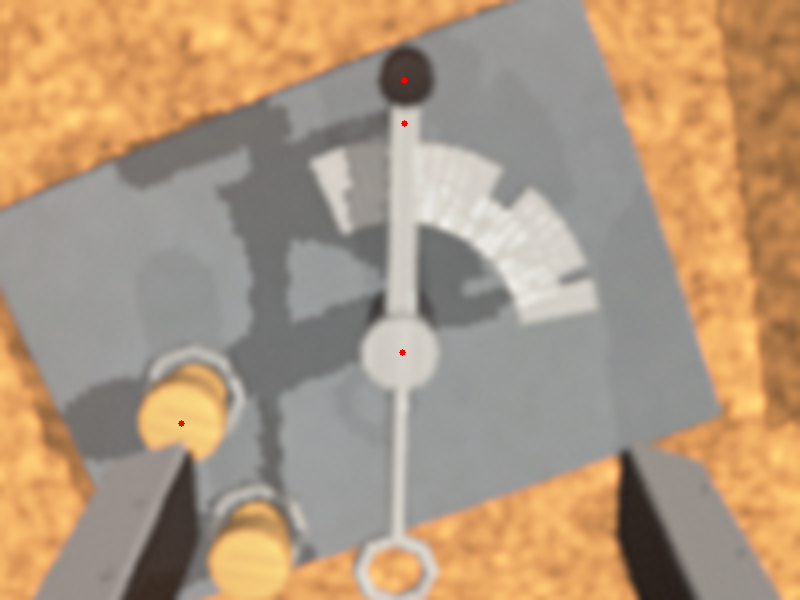

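The crop shows the lever bar over the marked notch, hiding the pin: handle (406,75), hub (400,353), ring (396,570). The 0.6 notch is at about (512,180). I'll check the angle numerically.

```bash
python3 - <<'E'
from fit import *
T1=T;T3=np.load("pics/Tw3.npy")
f=lambda px,z:wristray(np.array(px)/4+[158,113],z,T3)[0,:2]
g=lambda px,z:wristray(np.array(px)*310/800+[40,100],z,T1)[0,:2]
an=lambda v:np.arctan2(v[1],v[0])-np.pi/2-yaw
hub=f((400,353),.062);h=f((406,75),.102);r=f((396,570),.055)
hub1=g((583,290),.062)
print("hub",hub,hub1,"model",S(.02,.05),"handle",h,"ring",r)
print("lever: handle-ring",an(h-r),"handle-hub",an(h-hub),"hub-ring",an(hub-r),np.linalg.norm(h-hub))
for q in((605,143),(605,148),(607,153)):p=g(q,.047);print("pin w1",p,an(p-hub1),np.linalg.norm(p-hub1))
n=f((512,178),.046);print("0.6 notch",an(n-hub));n=g((604,172),.046);print("1.2 notch w1",an(n-hub1));n=g((663,205),.046);print(".6 notch w1",an(n-hub1))
# plate edge yaw from w3
e=[f(p,.012) for p in((0,210),(525,0),(582,0),(720,412))]
print("yaw edges",np.arctan2(*(e[1]-e[0])[::-1])-np.pi/2,np.arctan2(*(e[3]-e[2])[::-1]))
E
```

```text
hub [0.54384814 0.11091159] [0.54343911 0.11147805] model [0.5440515 0.1118869] handle [0.44425353 0.13167116] ring [0.63322174 0.09246378]
lever: handle-ring 1.1872040596714264 handle-hub 1.1862844581245886 hub-ring 1.1882292428092986 0.10173517520961319
pin w1 [0.45899343 0.12410883] 1.2433105751483984 0.08538506795949638
pin w1 [0.46192513 0.12413546] 1.2377339828405933 0.08249084751859181
pin w1 [0.46486003 0.12532151] 1.217399859974447 0.07978918040979653
0.6 notch 0.6226452295176895
1.2 notch w1 1.2111395463248464
.6 notch w1 0.6053194665078582
yaw edges 0.18066760406448656 0.18396314375755987
```

The lever is at about 1.19, and the marked notch is hidden squarely under the bar, so that's good. Next I'll look at the tongs.

Scaled: -0.36 m / 0.8 = -0.45, 0.031 m / 0.8 = 0.0388, -0.184 rad / 6.2832 = -0.0293.

inch_along --moves "-0.0025 -0.05 0 0 0 -0.0048 | -0.005 -0.1063 0 0 0 -0.0095 | -0.01 -0.1625 0 0 0 -0.0143 | -0.015 -0.2188 0 0 0 -0.0191 | -0.0188 -0.275 0 0 0 -0.0239 | -0.0238 -0.3313 0.0125 0 0 -0.0293 | -0.0238 -0.3875 0.025 0 0 -0.0293 | -0.0238 -0.425 0.0375 0 0 -0.0293 | -0.0238 -0.45 0.0388 0 0 -0.0293 | -0.0238 -0.45 0.0388 0 0 -0.0293 | -0.0238 -0.45 0.0388 0 0 -0.0293 | -0.0238 -0.45 0.0388 0 0 -0.0293" --aperture 0.085

```text
time_s: 7.95
tool_pos: [0.451, -0.234, 0.2813]
eef_rot: [0.003, -3.141, -0.001]
ft_force: [-0.4, 0.0, 0.5]
opening: 0.0849
grasp_force: 0.0
```

```bash
python3 - <<'E'
from h import *
T=tool();np.save("pics/Tw4.npy",T);print(T.round(3))
p,d=robot.get_image("wrist");p=p[:,:,::-1];cv2.imwrite("pics/w4.png",p);np.save("pics/w4.npy",d)
c=wristproj([.47,-.236,.04],T)[0].astype(int);x0=c[0]-100;y0=max(c[1]-75,0);print(x0,y0)
cv2.imwrite("pics/c4.png",cv2.resize(p[y0:y0+150,x0:x0+200],(800,600),interpolation=cv2.INTER_CUBIC))
E
```

```text
[[-1.    -0.002 -0.     0.451]
 [-0.002  1.     0.    -0.234]
 [ 0.     0.    -1.     0.281]
 [ 0.     0.     0.     1.   ]]
158 107
```

View pics/c4.png

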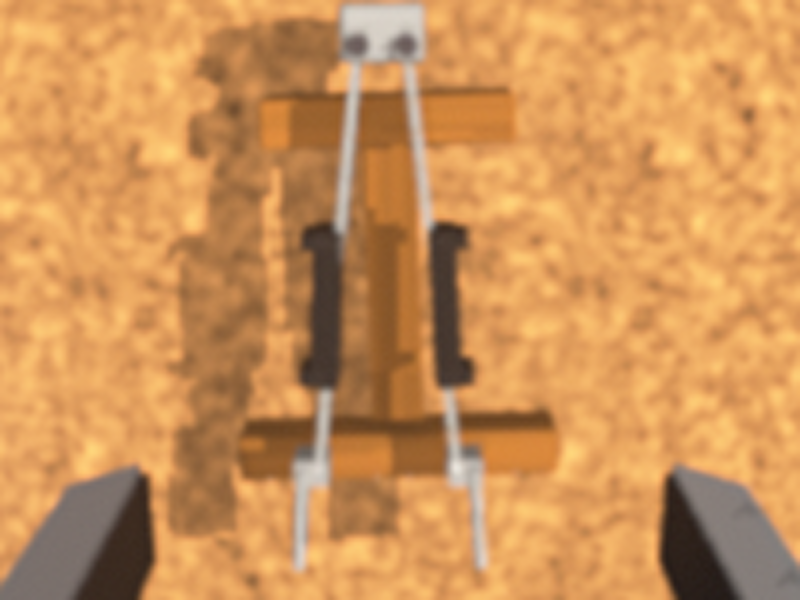

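The crop shows the tongs on the rest: hinge head (340-424, 5-60), grip ends at y 226 and 384, left grip x of about 324, right grip x of about 450, and jaw tips at (300,568) and (481,568).

```bash
python3 - <<'E'
from h import *
T=np.load("pics/Tw4.npy");f=lambda px,z=.045:wristray(np.array(px)/4+[158,107],z,T)[0,:2]
for n,p in dict(hl=(341,33),hr=(424,33),hb=(382,5),gl1=(323,228),gl2=(318,384),gr1=(448,226),gr2=(455,382),jl=(300,568),jr=(481,568)).items():print(n,f(p).round(4))
back=f((382,5));tip=(f((300,568))+f((481,568)))/2;v=tip-back
print("yaw",np.arctan2(v[1],v[0]),np.linalg.norm(v))
print("origin from tips",tip-v/np.linalg.norm(v)*.098,"grip",(f((323,228))+f((318,384))+f((448,226))+f((455,382)))/4)
E
```

```text
hl [ 0.3779 -0.2552]
hr [ 0.378  -0.2283]
hb [ 0.3688 -0.2419]
gl1 [ 0.4429 -0.2618]
gl2 [ 0.4978 -0.2645]
gr1 [ 0.4422 -0.22  ]
gr2 [ 0.497 -0.217]
jl [ 0.5693 -0.2729]
jr [ 0.5691 -0.2063]
yaw 0.011402807464919961 0.20045351363644043
origin from tips [ 0.47121008 -0.24072196] grip [ 0.4699595  -0.24082064]
```

Scaled: 0.24 m / 0.8 = 0.3, -0.02 m / 0.8 = -0.025, -0.01 rad / 6.2832 = -0.0016.

inch_along --moves "-0.0125 -0.005 0.05 0 0 -0.0016 | -0.025 -0.0088 0.1 0 0 -0.0016 | -0.025 -0.0088 0.15 0 0 -0.0016 | -0.025 -0.0088 0.2 0 0 -0.0016 | -0.025 -0.0088 0.2375 0 0 -0.0016 | -0.025 -0.0088 0.2688 0 0 -0.0016 | -0.025 -0.0088 0.2875 0 0 -0.0016 | -0.025 -0.0088 0.3 0 0 -0.0016 | -0.025 -0.0088 0.3 0 0 -0.0016 | -0.025 -0.0088 0.3 0 0 -0.0016" --aperture 0.085

```text
time_s: 9.0
tool_pos: [0.4713, -0.2424, 0.0423]
eef_rot: [-0.016, 3.141, -0.001]
ft_force: [0.1, -0.1, 0.8]
opening: 0.0853
grasp_force: 0.0
```

inch_along --moves "0 0 0 0 0 0 | 0 0 0 0 0 0 | 0 0 0 0 0 0 | 0 0 0 0 0 0 | 0 0 0 0 0 0 | 0 0 0 0 0 0 | 0 0 0 0 0 0 | 0 0 0 0 0 0" --aperture 0.046 --grip_n 25

```text
time_s: 9.8
tool_pos: [0.471, -0.2423, 0.0416]
eef_rot: [-0.016, 3.141, -0.0]
ft_force: [1.0, 1.3, 4.3]
opening: 0.0463
grasp_force: 11.8
```

Scaled: -0.12 m / 0.8 = -0.15, -0.1 m / 0.8 = -0.125.

inch_along --moves "0 0 -0.025 0 0 0 | 0 0 -0.05 0 0 0 | 0 0 -0.0875 0 0 0 | 0 0 -0.125 0 0 0 | 0 0 -0.15 0 0 0 | 0 0 -0.15 0 0 0 | 0 0 -0.15 0 0 0 | 0 0 -0.15 0 0 0"

```text
time_s: 10.6
tool_pos: [0.4702, -0.2419, 0.1603]
eef_rot: [0.016, -3.14, -0.001]
ft_force: [0.0, -0.1, -1.5]
opening: 0.0464
grasp_force: 10.6
```

```bash
python3 - <<'E'
from h import *
T=tool();np.save("pics/Tw5.npy",T);print(T.round(4))
p,d=robot.get_image("wrist");p=p[:,:,::-1];cv2.imwrite("pics/w5.png",p);np.save("pics/w5.npy",d)
E
```

```text
[[-9.999e-01 -1.020e-02 -1.700e-03  4.702e-01]
 [-1.020e-02  9.999e-01  5.000e-04 -2.419e-01]
 [ 1.700e-03  5.000e-04 -1.000e+00  1.603e-01]
 [ 0.000e+00  0.000e+00  0.000e+00  1.000e+00]]
```

View pics/w5.png

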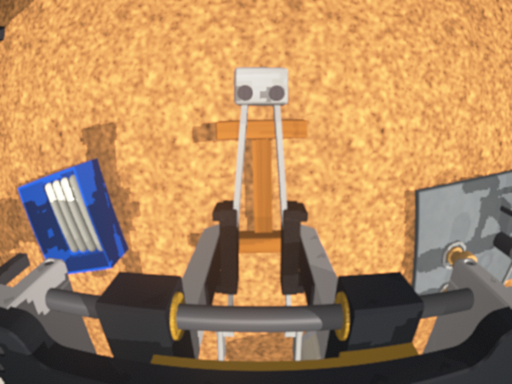

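The tongs hang level in the fingers, with the hinge head at (235-288, 68-104). The rest is below, empty.

```bash
python3 - <<'E'
from fit import *
T=np.load("pics/Tw5.npy")
a=wristray([[261,68],[261,104],[235,86],[288,86],[246,93],[278,93]],.164,T);print(a.round(4))
hc=a[4:6,:2].mean(0);print("hinge centre",hc,"rel TCP",hc-T[:2,3], "head width",np.linalg.norm(a[3]-a[2]))
print("tips",wristray([[221,358],[298,358]],.164,T).round(4))
# knob estimate from w3: head top circle
T3=np.load("pics/Tw3.npy")
for px,z in(((183,415),.05),((238,562),.05)):print("knob",wristray(np.array(px)/4+[158,113],z,T3)[0],S(.02,-.04),S(.085,-.04))
E
```

```text
[[ 0.3672 -0.2425  0.164 ]
 [ 0.3856 -0.2423  0.164 ]
 [ 0.3764 -0.2554  0.164 ]
 [ 0.3761 -0.2289  0.164 ]
 [ 0.38   -0.2498  0.164 ]
 [ 0.3798 -0.2339  0.164 ]]
hinge centre [ 0.37992733 -0.2418658 ] rel TCP [-9.02328635e-02  7.54767852e-05] head width 0.02645078331452421
tips [[ 0.5571 -0.2694  0.164 ]
 [ 0.5567 -0.2134  0.164 ]]
knob [0.5568958  0.02474036 0.05      ] [0.56001339 0.02320559] [0.62397423 0.03478186]
knob [0.62148976 0.03085561 0.05      ] [0.56001339 0.02320559] [0.62397423 0.03478186]
```

Scaled: 0.265 m / 0.8 = 0.3313, 0.05 m / 0.8 = 0.0625.

inch_along --moves "0 0.025 0 0 0 0 | 0 0.0625 0 0 0 0 | -0.0025 0.1 0 0 0 0 | -0.005 0.1375 0 0 0 0 | -0.0075 0.175 0 0 0 0 | -0.01 0.2125 0 0 0 0 | -0.01 0.25 0 0 0 0 | -0.01 0.2875 0 0 0 0 | -0.01 0.3125 0 0 0 0 | -0.01 0.325 0.0125 0 0 0 | -0.01 0.3313 0.0375 0 0 0 | -0.01 0.3313 0.0625 0 0 0 | -0.01 0.3313 0.075 0 0 0 | -0.01 0.3313 0.075 0 0 0 | -0.01 0.3313 0.075 0 0 0"

```text
time_s: 12.15
tool_pos: [0.4761, 0.0222, 0.1016]
eef_rot: [0.015, -3.141, 0.001]
ft_force: [0.5, -0.1, -1.4]
opening: 0.0462
grasp_force: 10.6
```

```bash
python3 - <<'E'
from fit import *
T=tool();np.save("pics/Tw6.npy",T);print(T.round(4))
p,d=robot.get_image("wrist");p=p[:,:,::-1];cv2.imwrite("pics/w6.png",p)
t,_=robot.get_image("top");q,_=robot.get_image("scene")
a=cv2.resize(p[200:384,170:350],(587,600),interpolation=cv2.INTER_CUBIC)
u=wristproj([*S(.02,-.04),.05],T)[0];print(u)
b=cv2.resize(q[:,:,::-1][150:270,220:360],(213,183));
cv2.imwrite("pics/c6.png",a)
cv2.imwrite("pics/s6.png",cv2.resize(q[:,:,::-1][130:260,210:370],(738,600),interpolation=cv2.INTER_CUBIC))
E
```

```text
[[-1.000e+00 -9.300e-03 -3.000e-04  4.761e-01]
 [-9.300e-03  1.000e+00 -4.000e-04  2.220e-02]
 [ 3.000e-04 -4.000e-04 -1.000e+00  1.016e-01]
 [ 0.000e+00  0.000e+00  0.000e+00  1.000e+00]]
[260.0861217  310.07408844]
```

View pics/c6.png

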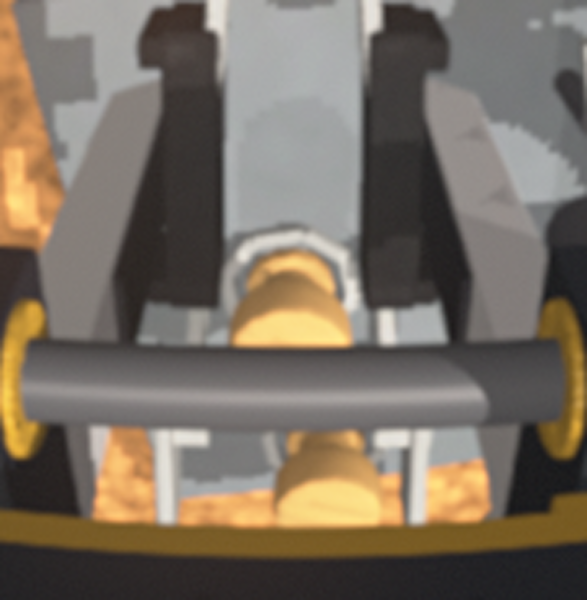

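The knob head centre, crop x of about 291, lies on the tongs' midline with the jaws at 170 and 412. I'll descend.

Scaled: 0.054 m / 0.8 = 0.0675, 0.048 m / 0.8 = 0.06.

inch_along --moves "0 0 0.0125 0 0 0 | 0 0 0.025 0 0 0 | 0 0 0.0375 0 0 0 | 0 0 0.05 0 0 0 | 0 0 0.06 0 0 0 | 0 0 0.0675 0 0 0 | 0 0 0.0675 0 0 0 | 0 0 0.0675 0 0 0 | 0 0 0.0675 0 0 0"

```text
time_s: 13.2
tool_pos: [0.4763, 0.0228, 0.0478]
eef_rot: [-0.016, 3.141, 0.0]
ft_force: [0.4, 0.0, -0.6]
opening: 0.0459
grasp_force: 10.6
```

```bash
python3 - <<'E'
from h import *
q,_=robot.get_image("scene")
cv2.imwrite("pics/s7.png",cv2.resize(q[:,:,::-1][130:260,210:370],(738,600),interpolation=cv2.INTER_CUBIC))
E
```

```text
(no output)
```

View pics/s7.png

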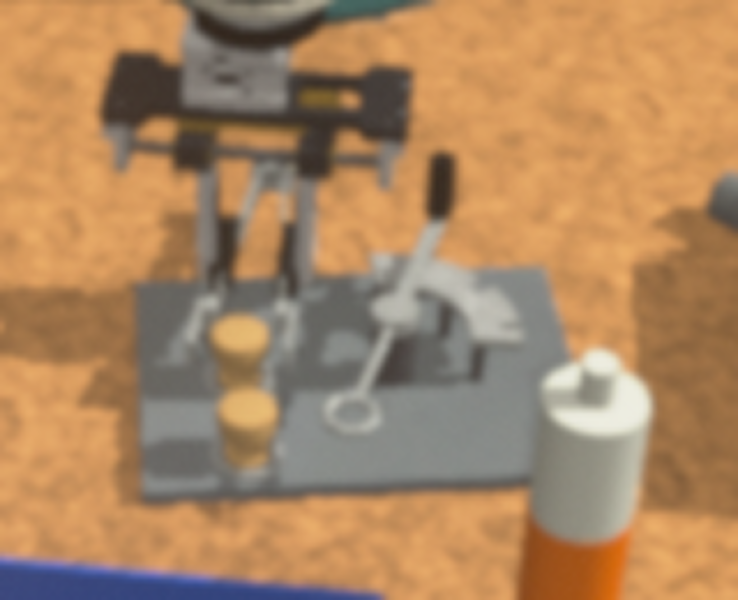

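The jaws straddle the near knob: head (240,340), jaws at about (190,335) and (285,330). I'll squeeze.

inch_along --moves "0 0 0 0 0 0 | 0 0 0 0 0 0 | 0 0 0 0 0 0 | 0 0 0 0 0 0 | 0 0 0 0 0 0 | 0 0 0 0 0 0 | 0 0 0 0 0 0 | 0 0 0 0 0 0" --aperture 0.02 --grip_n 40

```text
time_s: 14.05
tool_pos: [0.4761, 0.0228, 0.0475]
eef_rot: [-0.016, 3.141, -0.0]
ft_force: [0.1, 0.0, -0.2]
opening: 0.0364
grasp_force: 40.0
```

inch_along --moves "0 0 -0.0063 0 0 0 | 0 0 -0.0125 0 0 0 | 0 0 -0.0188 0 0 0 | 0 0 -0.0313 0 0 0 | 0 0 -0.05 0 0 0 | 0 0 -0.075 0 0 0 | 0 0 -0.1 0 0 0 | 0 0 -0.125 0 0 0 | 0 0 -0.15 0 0 0 | 0 0 -0.1688 0 0 0 | 0 0 -0.1813 0 0 0 | 0 0 -0.1875 0 0 0 | 0 0 -0.1875 0 0 0 | 0 0 -0.1875 0 0 0 | 0 0 -0.1875 0 0 0"

```text
time_s: 15.55
tool_pos: [0.4758, 0.0228, 0.1969]
eef_rot: [0.016, -3.141, 0.001]
ft_force: [0.2, -1.0, -2.2]
opening: 0.0367
grasp_force: 40.0
```

```bash
python3 - <<'E'
from h import *
q,_=robot.get_image("scene")
cv2.imwrite("pics/s8.png",cv2.resize(q[:,:,::-1][90:260,200:400],(706,600),interpolation=cv2.INTER_CUBIC))
E
```

```text
(no output)
```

View pics/s8.png

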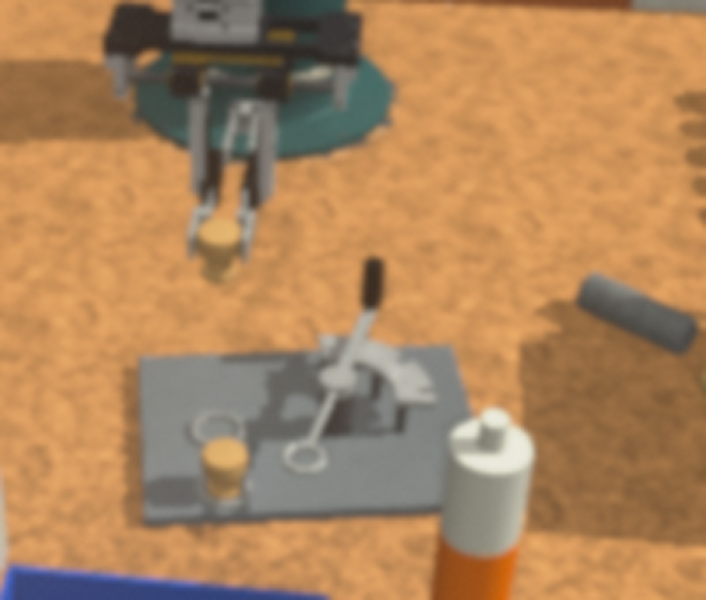

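The knob is upright in the jaws at (218,245), its foot about 0.16 m up. The nest is empty, the lever is in its notch and the other knob is untouched. I'll let it settle and hand in.

inch_along --moves "0 0 0 0 0 0 | 0 0 0 0 0 0 | 0 0 0 0 0 0 | 0 0 0 0 0 0 | 0 0 0 0 0 0"

```text
time_s: 16.1
tool_pos: [0.4761, 0.0228, 0.1975]
eef_rot: [0.016, -3.142, 0.0]
ft_force: [0.3, -0.6, -1.1]
opening: 0.0368
grasp_force: 40.0
```

```bash
python3 -c "
from plant import robot
print(robot.hand_in())"
```

```text
the job is handed in; nothing more can be done
None
```

The job is handed in at 16.1 s, verdict not shown: lever at about 1.19 rad (measured 1.18–1.20) in the marked notch, and the knob held still and upright in the tongs with its foot about 16 cm up; I viewed 11 pictures, one over the limit of 10.

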